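# Jack up the sagging tube roller mixer and hold it level

## Robot

A 6-joint arm with a two-finger parallel gripper is mounted at the origin on the work surface. World frame = base frame: x ahead of the robot, y to its left, z up, the work surface at z = 0. Lengths are in m, angles in rad, forces in N, time in s.
With the tool pointing down it reaches from about 0.35 to 0.775 m from the base axis. Payload 7.3 kg.
Tool frame: the origin (TCP) lies on the centre line of the jaws, within the pads' length; the fingertips stand 25 mm ahead of it and the grasp point (between the pads) lies 6 mm ahead of it; z points along the fingers, y is the line along which they close (so a half turn about z gives the same grasp; the last joint's range is limited). The gripper opens to 92 mm and grips with 3 to 60 N. Pads are 19 mm wide; open, the fingers measure 130 mm over their backs; the gripper's body (75 mm by 190 mm) begins 47 mm behind the grasp point.
Start: joints at [0.996, 0.342, 1.524, -0, 1.275, -0.146], TCP at [0.218, 0.477, 0.252] pointing down, gripper open.
Joint ranges: [-2.53, 2.53], [-0.77, 2.02], [0.04, 2.7], [-1, 4.14], [0.28, 2.66], [-3.11, 3.11]. Speed limits (rad/s): [2.57, 2.57, 3.14, 3.14, 3.14, 3.14].

## Interface

Orientations are given as [roll, pitch, yaw] about the fixed x, y, z axes, in that order (R = Rz(yaw) Ry(pitch) Rx(roll)).
In Python, from cell import status, read_camera, camera_info, ticket, models gives the robot as it stands.
- The arm moves only by the tool send_rows, never from a script. Its argument "plan" is a list of rows, each an object with "offset": the shift along the tool's x, y, z in mm, a list of three; "yaw": the turn about the tool's z in rad. In form: [{"offset": [dx, dy, dz], "yaw": yaw}, ...]. A call has 1 to 20 rows; each row shifts and turns the commanded pose from where the row before left it, along the tool's axes as they then stand; what a row does not reach is not made up. A row lasts 1/10 s, in which the tool goes at most 50 mm and 8.59 degrees, less where a joint would pass 70% of its speed; a pose out of reach is approached as far as the arm can. A call is refused whole if a number of a shift passes 50 or a number of a turn 0.15, either way. A call with a gripper value outside its range is refused whole. "hand" is the closure, from 0 (fully open) to 1 (shut), set as the call begins (left out, the last holds). The fingers move at their own pace and stop on an object; "squeeze" is the grip in N (left out, the last holds). Time passes only in rows, so rows that do not move let the fingers close. It gives the time, the measured TCP pose, the force, the opening and the grip force at its end, in the units of the state.
- status.observe(): the state, without advancing time (a new reading comes with each control period).
- read_camera(name): name is "side" or "top"; returns the picture (400x640x3 uint8, red, green, blue); there is no depth.
- camera_info(name): a dict with "vfov" (degrees; the focal length in pixels is half the picture's height over the tangent of half this angle, whatever the lens; pixels are square), "cx", "cy" (the principal point, pixels), "origin" and "attitude" of the camera in the world. Camera axes: x right, y down, z forward; pixel columns grow to the right and rows downward; lengths in m; the calibration is good to about 2 mm. A picture is of the moment at which its call begins. camera_info takes no time and is no camera call.
- ticket.hand_in(): hands the job in; it is judged then, once.
Trained networks look in the newest picture that a camera, given by its name, has taken for a name from the list of things; names that differ only in an ending like _2 or _b are one class to them, and where a whole thing is asked for, a point or a joint stands for the part that bears it (a point fixed in the world has none). Each returns a list of dicts, best first, with "conf" (0 to 1); they miss things now and then, are a little off and sometimes report something else, mostly with a low value. They report only what shows in the picture. A call takes as long as a camera call.
- models.regions_of(camera, label): "mask" (400x640 bool, what is visible of it) and "extent" ([left, top, right, bottom] in pixels, round what is visible of it).
The state is a dict: "time": time; "qpos": joint angles; "qvel": joint speeds; "joint_efforts": joint torques, N m; "tool_pos": TCP position; "tool_rot": TCP orientation; "contact_force": force on the tool from outside, world axes, zero at the start; "torque": the same for the moment, N m; "opening": finger opening in m; "grip_force": force on a finger pad.
Only numpy, scipy, OpenCV 4.12 (cv2) and the standard library are available. Lean on these libraries where they do the work, as an engineer would, in place of code of your own. Each camera call takes 0.05 s, during which the arm holds its last target. There are 200 camera calls.

## Task

The tube roller mixer has lost its front feet and sags; set the yellow lever jack flat on the bench with its saddle centred under the mixer's red-marked lift lug, and give the jack a trial stroke: handle right down so that the mixer comes up level, then let the handle spring right back up. Then press the handle right down again and finish while still holding it down, so that the mixer stays level for a colleague to fit the feet. Lift with the jack only (keep the robot itself off the mixer), never tip the jack over, and leave the tube rack, the tip box and the wash bottle where they are.

Things in the scene. Friction and masses are not known exactly. Their poses are not given: they have to be found in the camera images.
- jack_grip (a point): Centre of the upright block of the loose yellow lever jack (0.9 kg), 55 mm above its underside. x points from block to saddle, z up. Block: 34 mm wide along y (grasp so, from above), 40 mm along x, top 85 mm above underside. Base plate: 90 mm wide, 10 thick, from 130 mm behind to 100 mm ahead of this point. Saddle on a 44 mm column 70 mm ahead; handle behind.
- saddle_top (a point): Centre of the top face of the jack's dark round saddle, 36 mm across. With the handle up it is 60 mm above the jack's underside; it rises as the handle goes down, up to 29 mm.
- handle_pad (a point): Centre of the top of the red pad (44 x 34 mm, 14 thick) at the free end of the jack's handle, x towards the pivot. Pivot: 27 mm behind jack_grip, 62 mm above the jack's underside, 100 mm from the pad's centre. Pad top 110 mm above the underside at rest, 61 right down. Push it from above with closed fingers: 2-4 N unloaded, up to 15 N loaded; springs back up.
- jack_handle (a joint): Angle of the jack's handle, rad: 0 up at rest (sloping 0.4 rad up from the pivot), 0.5 right down at its stop (sloping 0.1 rad below level). The saddle rises 58 mm per rad.
- lift_point (a point): Centre of the underside of the steel lift lug at the middle of the mixer's front: 50 mm wide, 10 thick, reaching 25 mm beyond this point; a red disc with white centre on its top marks it. x points into the mixer (front face 45 mm in), so a jack turned the same way faces it squarely. When sagging 70 mm above the bench, 10 mm over the lowered saddle; free from the front.
- mixer (a joint): Tilt of the white and blue tube roller mixer (300 mm wide, 260 mm deep, its housing top about 105 mm and its roller frame about 140 mm high) about its rear feet, rad: 0 sagging with the front down, 0.06 level (lug 18 mm higher). It weighs about 2.2 kg and falls back by itself. The rest of it is fixed to the bench.
- rack: White foam rack with red-capped tubes, 100 x 160 mm, 90 mm high, origin under its centre; leave alone.
- tips: Blue pipette tip box, 120 x 85 mm, 77 mm high, origin under its centre; leave alone.
- wash: White wash bottle, 66 mm across, 195 mm high with its bent spout, origin under its centre; leave alone.

How it is judged:
On the way, in this order (a step that is already met when the one before it is completed fails the run):
1. the jack stands flat on the bench with its saddle centred under the marked lift lug, handle up (horizontal distance between saddle_top and lift_point below 0.015 m and angle between jack_grip's own z axis and vertical below 0.06 rad and height (world z) of jack_grip below 0.06 m and value of joint jack_handle below 0.08 rad and value of joint mixer below 0.01 rad and linear speed of jack below 0.02 m/s), for 0.2 s.
2. first stroke: the handle is pressed right down and the jack lifts the mixer level (horizontal distance between saddle_top and lift_point below 0.015 m and value of joint jack_handle above 0.41 rad and value of joint mixer above 0.045 rad and contact force between jack and mixer above 2 N), for 0.1 s.
3. the handle is let right back up and the mixer settles (value of joint jack_handle below 0.08 rad and value of joint mixer below 0.01 rad), for 0.1 s.
At the end, for the whole second after the job is handed in: After a full stroke down and up: fingers hold the handle down (over 0.41 of 0.5 rad, over 1 N); jack still and flat on the bench, saddle within 15 mm of the marked point in plan, carrying the mixer (over 2 N) level within 0.015 rad; robot off the mixer (all of step 2 and angle between jack_grip's own z axis and vertical below 0.06 rad and height (world z) of jack_grip below 0.06 m and value of joint mixer below 0.075 rad and contact force between the fingers and jack_handle above 1 N and contact force between the arm and mixer below 0.5 N and linear speed of jack below 0.02 m/s); the arm keeps its last pose, push and grip.
It fails at once if the robot pushes on the mixer itself (contact force between any of the arm, the fingers and mixer above 3 N).
It fails at once if the jack is tipped over (angle between jack_grip's own z axis and vertical above 0.5 rad).
It fails at once if the tube rack is disturbed (distance of rack from where it was at the start of the episode above 0.02 m or angle between rack's own z axis and vertical above 0.3 rad).
It fails at once if the tip box is disturbed (distance of tips from where it was at the start of the episode above 0.02 m or angle between tips's own z axis and vertical above 0.3 rad).
It fails at once if the wash bottle is disturbed (distance of wash from where it was at the start of the episode above 0.02 m or angle between wash's own z axis and vertical above 0.3 rad).
It also fails if it takes over 54 s, if anything falls off the work surface, if the arm or the gripper's body presses on something with over 40 N, if the wrist force passes 120 N, or if a joint passes its speed limit or range.

## Working session

There is one attempt and no reset: what is moved stays moved. The work goes in short steps, Python scripts to look and compute and a tool call to move; the robot and the scene stay as the last step left them, time stands still between calls to the robot, and variables do not carry over. Pictures are saved under pics/ and viewed, at most 10 in all, crops included, and the job is handed in when it is done.

Besides the shell and the picture viewer there is one more tool, called after "Emit:" as name(argument=value, ...), one argument or row to a line, values as JSON. send_rows: Moves the arm, as the interface text tells. Its arguments: {"type":"object","properties":{"plan":{"type":"array"},"hand":{"type":"number"},"squeeze":{"type":"number"}},"required":["plan"]}

```bash
mkdir -p pics; cat > h.py <<'E'
import numpy as np, cv2
from scipy.spatial.transform import Rotation as R
from cell import status, read_camera, camera_info, ticket, models
def cam(n):
    c=camera_info(n); f=200/np.tan(np.radians(c['vfov'])/2)
    return c,f
def rot(a):
    a=np.array(a,float)
    if a.shape==(3,3): return a
    return R.from_euler('xyz',a).as_matrix() if a.size==3 else R.from_quat(a).as_matrix()
def ray(n,uv):
    c,f=cam(n); d=np.array([(uv[0]-c['cx'])/f,(uv[1]-c['cy'])/f,1.])
    return np.array(c['origin']),rot(c['attitude'])@d
def atz(n,uv,z):
    o,d=ray(n,uv); return o+d*(z-o[2])/d[2]
def proj(n,p):
    c,f=cam(n); q=rot(c['attitude']).T@(np.array(p)-np.array(c['origin']))
    return np.array([c['cx']+f*q[0]/q[2],c['cy']+f*q[1]/q[2]])
def tri(uv1,uv2,a='top',b='side'):
    o1,d1=ray(a,uv1);o2,d2=ray(b,uv2)
    s=np.linalg.lstsq(np.c_[d1,-d2],o2-o1,rcond=None)[0]
    p,q=o1+s[0]*d1,o2+s[1]*d2
    return (p+q)/2,np.linalg.norm(p-q)
def save(n,f): 
    im=read_camera(n); cv2.imwrite('pics/'+f,im[:,:,::-1]); return im
E
python3 - <<'E'
from h import *
for n in('top','side'):
    print(camera_info(n)); save(n,n+'0.png')
    for l in('jack_grip','saddle_top','handle_pad','lift_point','rack','tips','wash'):
        for r in models.regions_of(n,l)[:2]:
            m=r['mask']; ys,xs=np.nonzero(m); print(n,l,round(r['conf'],2),r['extent'],xs.mean().round(1),ys.mean().round(1),len(xs))
print(status.observe())
E
```

```text
{'vfov': 49.10421473747132, 'cx': 323.55216778756375, 'cy': 192.4663145314517, 'origin': array([0.43561617, 0.09133617, 1.22202743]), 'attitude': array([-2.98550909, -0.00618321, -1.56930226])}
top jack_grip 0.84 [206.7, 231.2, 305.6, 270.7] 258.6 252.4 2908
top saddle_top 0.69 [284.1, 245.8, 300.5, 257.0] 291.1 249.5 147
top handle_pad 0.65 [207.6, 246.8, 255.1, 264.4] 225.0 253.7 384
top lift_point 0.71 [355.6, 159.2, 495.3, 287.3] 429.2 222.7 12826
top rack 0.77 [328.4, 121.1, 389.8, 164.1] 359.2 141.7 2211
top rack 0.55 [355.2, 158.1, 492.8, 288.4] 429.2 222.6 12952
top tips 0.59 [264.6, 124.8, 312.4, 162.5] 286.5 144.7 1537
top tips 0.5 [209.5, 247.3, 255.1, 264.7] 224.9 254.2 367
top wash 0.91 [128.6, 192.2, 173.4, 221.9] 154.4 208.4 818
{'vfov': 56.093938336557514, 'cx': 323.4196906102312, 'cy': 194.48570229390032, 'origin': array([-0.01910304, -0.72594598,  0.78209049]), 'attitude': array([-2.16887569, -0.01131272, -0.66254735])}
side jack_grip 0.78 [232.4, 163.9, 288.5, 228.8] 256.7 201.8 1451
side saddle_top 0.49 [269.4, 202.5, 279.4, 208.5] 271.0 205.8 80
side handle_pad 0
[... 297 characters left out ...]
{'time': 0.8, 'qpos': array([ 9.96002110e-01,  3.41997846e-01,  1.52407008e+00, -2.57197394e-05,
        1.27541779e+00, -1.45997159e-01]), 'qvel': array([ 1.59053423e-03, -3.76459549e-04, -1.80794380e-03, -4.02245399e-05,
       -1.74677964e-03,  7.33417697e-04]), 'joint_efforts': array([-2.16577723e-04, -4.31097794e+01, -2.44472212e+01,  7.20195402e-02,
        4.80878027e-02,  7.31324258e-05]), 'tool_pos': array([0.21828099, 0.47749685, 0.25175209]), 'tool_rot': array([3.14149043e+00, 3.99030217e-05, 2.71280308e+00]), 'contact_force': array([-0.56092655,  0.18504155,  0.60965868]), 'torque': array([ 0.03581198,  0.00135273, -0.00595193]), 'grip_force': 0.0, 'opening': 0.09152494148431826}
```

```bash
python3 - <<'E'
import cv2,numpy as np
t=cv2.imread('pics/top0.png')[110:310,120:510]; cv2.imwrite('pics/t1.png',cv2.resize(t,None,fx=2.05,fy=2.05,interpolation=cv2.INTER_CUBIC)[:600,:800])
s=cv2.imread('pics/side0.png')[130:340,200:460]; cv2.imwrite('pics/s1.png',cv2.resize(s,None,fx=2.8,fy=2.8,interpolation=cv2.INTER_CUBIC)[:600,:800])
E
```

```text
(no output)
```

View pics/t1.png

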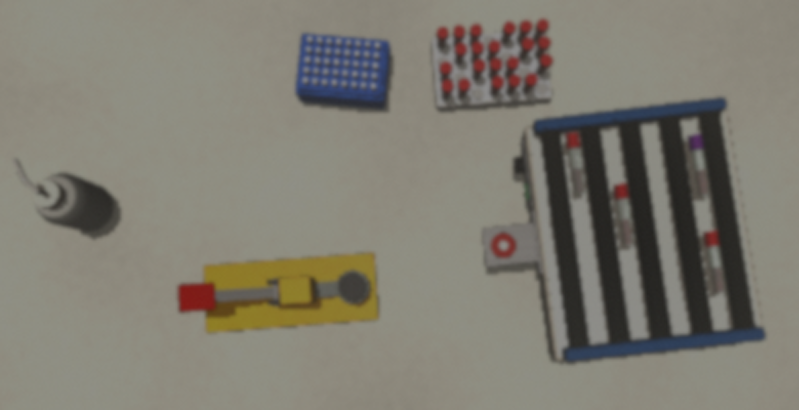

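View pics/s1.png

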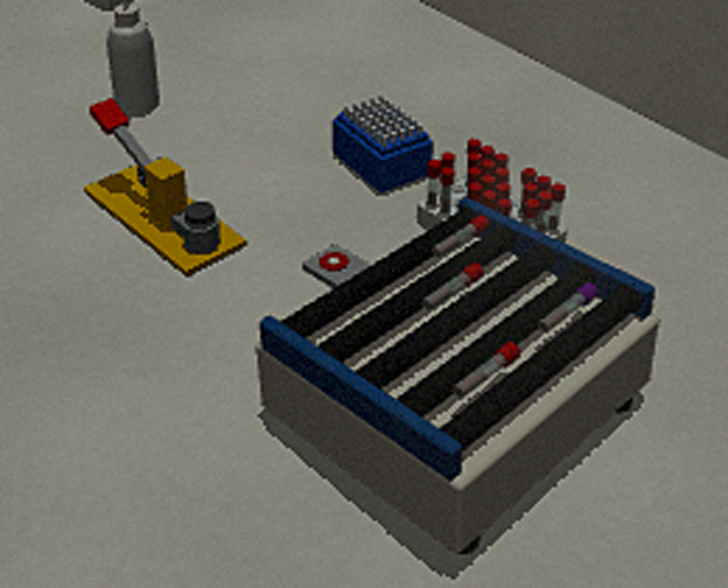

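The top view shows the jack at left with pad px (216,255), block (264,252) and saddle (293,250). The lug disc is at (365,229), and the mixer is turned slightly from the jack. The side view has the pad at (239,171), block top (259,192), saddle (272,205) and disc (319,223). The path between jack and lug is clear.

```bash
cat >> h.py <<'E'
def redc(im,u,v,r=14):
    w=im[v-r:v+r,u-r:u+r].astype(float); m=(w[...,0]-np.maximum(w[...,1],w[...,2]))>35
    n,l,s,c=cv2.connectedComponentsWithStats(m.astype(np.uint8)); i=1+np.argmax(s[1:,4]); 
    return c[i]+[u-r,v-r], s[i,4], s[i,:4]+[u-r,v-r,0,0]
E
python3 - <<'E'
from h import *
T=cv2.imread('pics/top0.png')[:,:,::-1];S=cv2.imread('pics/side0.png')[:,:,::-1]
d1,d2=redc(T,365,229),redc(S,319,223,9); p1,p2=redc(T,216,255,16),redc(S,239,171)
print('disc px',d1,d2,'\npad',p1,p2)
print('disc',tri(d1[0],d2[0]));print('pad',tri(p1[0],p2[0]))
print('block',tri((264.4,252),(259.3,191.8)));print('saddle',tri((292.7,250),(271.8,205.4)))
c=lambda u,v:(u/2.05+120,v/2.05+110)
a=lambda p,q,z:np.degrees(np.arctan2(*(atz('top',c(*q),z)-atz('top',c(*p),z))[:2][::-1]))
print('mixer bars yaw',a((535,127),(723,104),.13),a((565,355),(763,334),.13),'lug',a((484,228),(537,222),.075),'front',a((525,130),(553,357),.1),'front rail',a((527,132),(551,355),.12))
print('plate yaw',a((205,265),(375,253),.01),a((206,332),(378,319),.01),'ends',a((205,265),(206,332),.01),a((375,253),(378,319),.01))
for q in((205,265),(375,253),(206,332),(378,319)):print(atz('top',c(*q),.01))
for n,l in(('rack',(359,141)),('tips',(286,144)),('wash',(165,216))):print(n,atz('top',l,.08))
E
```

```text
disc px (array([365.11111111, 229.42222222]), np.int32(90), array([360, 224,  12,  12])) (array([318.76923077, 222.88461538]), np.int32(52), array([314, 220,  11,   7])) 
pad (array([215.8699187 , 254.72357724]), np.int32(246), array([207, 248,  19,  14])) (array([238.5       , 170.19387755]), np.int32(98), array([232, 165,  14,  11]))
disc (array([ 0.51911614, -0.02484692,  0.07639959]), np.float64(0.0018805753064301592))
pad (array([0.45287489, 0.35585962, 0.1035396 ]), np.float64(0.002464166580138689))
block (array([0.46242473, 0.23656797, 0.07159999]), np.float64(0.0067523088326736395))
saddle (array([0.46733216, 0.16454377, 0.05426447]), np.float64(0.004926488885540331))
mixer bars yaw -82.75462140232759 -84.01687184319931 lug -83.42281956606759 front -174.0648807833084 front rail -174.9593371876723
plate yaw -85.86091647000505 -85.65092034343427 ends -176.95560314530996 -176.88781423821325
[0.49526462 0.36893002 0.01      ]
[0.51176599 0.1409052  0.01      ]
[0.40674417 0.36422208 0.01      ]
[0.42409038 0.13613816 0.01      ]
rack [ 0.75582289 -0.01066892  0.08      ]
tips [0.74687866 0.18560819 0.08      ]
wash [0.55207933 0.49870024 0.08      ]
```

Emit:
send_rows(
  plan=[
    {"offset": [0, 0, 0], "yaw": 0.134},
    {"offset": [0, 0, 0], "yaw": 0.134},
    {"offset": [0, 0, 0], "yaw": 0.134},
    {"offset": [0, 0, 0], "yaw": 0.134},
    {"offset": [0, 0, 0], "yaw": 0.134},
    {"offset": [0, 0, 0], "yaw": 0.134},
    {"offset": [0, 0, 0], "yaw": 0.134},
    {"offset": [0, 0, 0], "yaw": 0.134},
    {"offset": [-32, 28, 0], "yaw": 0},
    {"offset": [-32, 28, 0], "yaw": 0},
    {"offset": [-32, 28, 0], "yaw": 0},
    {"offset": [-32, 28, 0], "yaw": 0},
    {"offset": [-32, 28, 0], "yaw": 0},
    {"offset": [-32, 28, 0], "yaw": 0},
    {"offset": [-32, 28, 0], "yaw": 0},
    {"offset": [-32, 28, 0], "yaw": 0},
    {"offset": [0, 0, 0], "yaw": 0},
    {"offset": [0, 0, 0], "yaw": 0},
  ],
  hand=0,
)

```text
time: 2.6
tool_pos: [0.4599, 0.2372, 0.2515]
tool_rot: [-3.141, -0.0, 1.638]
contact_force: [0.5, 0.1, 0.2]
opening: 0.0913
grip_force: 0.0
```

```bash
cat >> h.py <<'E'
def rel(p):
    "xyz world target -> tool-frame shift mm from measured pose"
    s=status.observe(); M=rot(s['tool_rot']); return (M.T@(np.array(p)-s['tool_pos'])*1000).round(1)
E
python3 - <<'E'
from h import *
s=status.observe();print(s['time'],s['tool_pos'],np.degrees(s['tool_rot']))
T=cv2.imread('pics/top0.png')[:,:,::-1]; S=cv2.imread('pics/side0.png')[:,:,::-1]
print('lug',atz('top',(365.1,229.4),.08),atz('side',(318.8,222.9),.08))
print('saddle',atz('top',(292.7,250),.06),atz('side',(271.8,205.4),.06),'block',atz('top',(264.4,252),.085),atz('side',(259.3,191.8),.085),'pad',atz('top',(215.87,254.7),.108))
hsv=cv2.cvtColor(np.ascontiguousarray(T),cv2.COLOR_RGB2HSV); m=cv2.inRange(hsv,(18,120,60),(35,255,255)); m[:, :200]=0;m[:,320:]=0
ys,xs=np.nonzero(m); r=cv2.minAreaRect(np.c_[xs,ys].astype(np.float32)); print(r); P=[atz('top',q,.01) for q in cv2.boxPoints(r)]
C=np.mean(P,0);e=[P[(i+1)%4]-P[i] for i in range(4)];print('plate',C,[(np.linalg.norm(v).round(4),np.degrees(np.arctan2(v[1],v[0])).round(2)) for v in e])
E
```

```text
2.6 [0.45994135 0.23716268 0.25152039] [-1.79967497e+02 -1.54308651e-02  9.38778874e+01]
lug [ 0.51811678 -0.02394506  0.08      ] [ 0.51726598 -0.02892844  0.08      ]
saddle [0.46503636 0.16537957 0.06      ] [0.46561842 0.15630932 0.06      ] block [0.45918174 0.23647808 0.085     ] [0.45615959 0.21665285 0.085     ] pad [0.45177507 0.3553833  0.108     ]
((261.2976989746094, 252.30267333984375), (31.860519409179688, 83.16643524169922), 85.71085357666016)
plate [0.46015479 0.25436444 0.01      ] [(np.float64(0.2287), np.float64(-85.61)), (np.float64(0.0868), np.float64(-175.17)), (np.float64(0.2261), np.float64(94.32)), (np.float64(0.0866), np.float64(6.5))]
```

Emit:
send_rows(
  plan=[
    {"offset": [0, 0, 30], "yaw": 0},
    {"offset": [0, 0, 30], "yaw": 0},
    {"offset": [0, 0, 30], "yaw": 0},
    {"offset": [0, 0, 30], "yaw": 0},
    {"offset": [0, 0, 25], "yaw": 0},
    {"offset": [0, 0, 20], "yaw": 0},
    {"offset": [0, 0, 15], "yaw": 0},
    {"offset": [0, 0, 8], "yaw": 0},
    {"offset": [0, 0, 0], "yaw": 0},
    {"offset": [0, 0, 0], "yaw": 0},
  ],
)

```text
time: 3.6
tool_pos: [0.4596, 0.2384, 0.0643]
tool_rot: [3.141, -0.0, 1.642]
contact_force: [1.0, -0.4, 0.4]
opening: 0.0918
grip_force: 0.0
```

Emit:
send_rows(
  plan=[
    {"offset": [0, 0, 0], "yaw": 0},
    {"offset": [0, 0, 0], "yaw": 0},
    {"offset": [0, 0, 0], "yaw": 0},
    {"offset": [0, 0, 0], "yaw": 0},
    {"offset": [0, 0, 0], "yaw": 0},
    {"offset": [0, 0, 0], "yaw": 0},
    {"offset": [0, 0, 0], "yaw": 0},
    {"offset": [0, 0, 0], "yaw": 0},
    {"offset": [0, 0, 0], "yaw": 0},
    {"offset": [0, 0, 0], "yaw": 0},
  ],
  hand=1,
  squeeze=45,
)

```text
time: 4.6
tool_pos: [0.4601, 0.2379, 0.0638]
tool_rot: [3.141, -0.0, 1.641]
contact_force: [3.5, -0.4, -1.5]
opening: 0.0338
grip_force: 45.0
```

Emit:
send_rows(
  plan=[
    {"offset": [0, 0, -2], "yaw": 0},
    {"offset": [0, 0, -2], "yaw": 0},
    {"offset": [0, 0, 0], "yaw": 0},
    {"offset": [0, 0, 0], "yaw": 0},
  ],
)

```text
time: 5.0
tool_pos: [0.4591, 0.2377, 0.0673]
tool_rot: [-3.14, 0.0, 1.641]
contact_force: [0.7, -0.6, -9.2]
opening: 0.0335
grip_force: 45.0
```

```bash
python3 - <<'E'
from h import *
s=status.observe();print(s['time'],s['tool_pos'],np.degrees(s['tool_rot']),s['opening'],s['contact_force'])
T=save('top','t2.png');S=save('side','s2.png')
o=np.hstack([cv2.resize(T[200:300,190:320],None,fx=3,fy=3),cv2.resize(S[150:250,200:330],None,fx=3,fy=3)]);cv2.imwrite('pics/c2.png',o[:,:,::-1])
E
```

```text
5.0 [0.45910392 0.23767122 0.06730245] [-1.79928051e+02  1.55682506e-02  9.40154440e+01] 0.03351731456486752 [ 0.67525771 -0.58602255 -9.17892751]
```

View pics/c2.png

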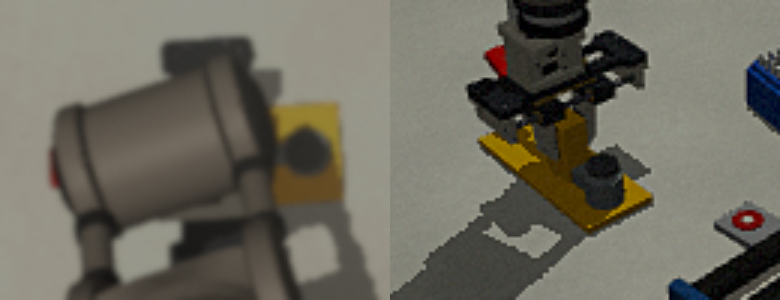

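```bash
python3 - <<'E'
from h import *
T=cv2.imread('pics/top0.png')[:,:,::-1];T2=cv2.imread('pics/t2.png')[:,:,::-1]
def dark(im,z,thr=75):
    w=im[232:268,280:303].max(2)<thr; n,l,s,c=cv2.connectedComponentsWithStats(w.astype(np.uint8)); i=1+np.argmax(s[1:,4]); print(s[i]); p=c[i]+[280,232]; return p,atz('top',p,z)
print(dark(T,.06)); p,s2=dark(T2,.0635); print(p,s2)
s=status.observe(); t=s['tool_pos']; d=s2-t; print('rel',d, np.degrees(np.arctan2(d[1],d[0])))
# nominal along jack x
L=np.array([.518,-.024]); a=np.radians(2.4); d2=np.array([[np.cos(a),-np.sin(a)],[np.sin(a),np.cos(a)]])@d[:2]
tgt=L-d2; print('target tcp',tgt, 'shift before turn tool frame',rel([*tgt,t[2]]))
E
```

```text
[  5  11  14  14 148]
(array([291.70945946, 249.89864865]), array([0.46529656, 0.1679883 , 0.06      ]))
[  0   7  20  29 258]
[288.72868217 251.05426357] [0.46218868 0.17553214 0.0635    ]
rel [ 0.00286464 -0.06219367 -0.00395529] -87.36281739752465
target tcp [0.51253347 0.03801916] shift before turn tool frame [-202.9   39.1   -0. ]
```

Emit:
send_rows(
  plan=[
    {"offset": [0, 0, 0], "yaw": -0.042},
    {"offset": [-10, 4, 0], "yaw": 0},
    {"offset": [-15, 5, 0], "yaw": 0},
    {"offset": [-20, 6, 0], "yaw": 0},
    {"offset": [-20, 6, 0], "yaw": 0},
    {"offset": [-20, 5, 0], "yaw": 0},
    {"offset": [-20, 3, 0], "yaw": 0},
    {"offset": [-18, 0, 0], "yaw": 0},
    {"offset": [-12, 0, 0], "yaw": 0},
    {"offset": [-5, 0, 0], "yaw": 0},
    {"offset": [0, 0, 0], "yaw": 0},
    {"offset": [0, 0, 0], "yaw": 0},
  ],
)

```text
time: 6.3
tool_pos: [0.504, 0.1023, 0.0677]
tool_rot: [3.142, -0.0, 1.683]
contact_force: [0.0, -0.4, -8.7]
opening: 0.0336
grip_force: 45.0
```

```bash
python3 - <<'E'
from h import *
s=status.observe();print(s['time'],s['tool_pos'],np.degrees(s['tool_rot']),s['contact_force'])
T=save('top','t3.png');S=save('side','s3.png')
t=s['tool_pos']; a=s['tool_rot'][2]; print('pred saddle px',proj('top',[t[0]-.07*np.cos(a),t[1]-.07*np.sin(a),.0635]),proj('side',[t[0]-.07*np.cos(a),t[1]-.07*np.sin(a),.0635]))
print('disc',redc(T,365,229)[0],redc(S,319,223,9)[0], 'expected px of disc',proj('side',[.518,-.024,.08]))
o=np.hstack([cv2.resize(T[180:280,280:410],None,fx=3,fy=3,interpolation=2),cv2.resize(S[170:270,240:370],None,fx=3,fy=3,interpolation=2)]);cv2.imwrite('pics/c3.png',o[:,:,::-1])
E
```

```text
6.3 [0.50399523 0.10234718 0.06773529] [ 1.79999719e+02 -1.94156865e-02  9.64137741e+01] [ 0.04739249 -0.37914384 -8.72758542]
pred saddle px [343.04616628 232.1964407 ] [305.34827581 217.82887707]
disc [365.16326531 229.28571429] [318.76923077 222.88461538] expected px of disc [317.99665693 221.98782262]
```

View pics/c3.png

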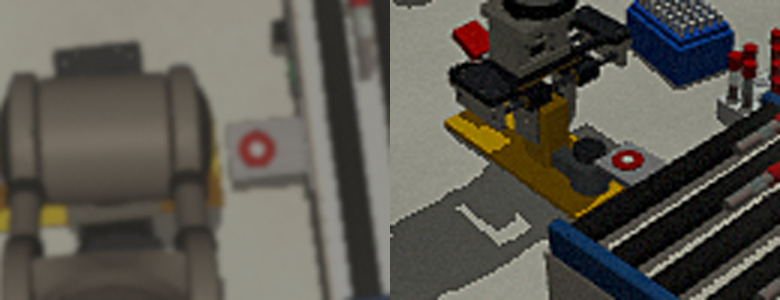

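Emit:
send_rows(
  plan=[
    {"offset": [-6, 0, 0], "yaw": 0},
    {"offset": [-10, 0, 0], "yaw": 0},
    {"offset": [-10, 0, 0], "yaw": 0},
    {"offset": [-10, 0, 0], "yaw": 0},
    {"offset": [-10, 0, 0], "yaw": 0},
    {"offset": [-7, 0, 0], "yaw": 0},
    {"offset": [-4, 0, 0], "yaw": 0},
    {"offset": [0, 0, 0], "yaw": 0},
    {"offset": [0, 0, 0], "yaw": 0},
    {"offset": [0, 0, 2], "yaw": 0},
    {"offset": [0, 0, 2], "yaw": 0},
    {"offset": [0, 0, 0], "yaw": 0},
    {"offset": [0, 0, 0], "yaw": 0},
  ],
)

```text
time: 7.7
tool_pos: [0.5105, 0.0456, 0.0638]
tool_rot: [3.141, -0.0, 1.683]
contact_force: [-0.3, 2.6, -5.9]
opening: 0.0334
grip_force: 45.0
```

```bash
python3 - <<'E'
from h import *
s=status.observe();print(s['time'],s['tool_pos'],np.degrees(s['tool_rot']),s['contact_force'])
T=save('top','t4.png');S=save('side','s4.png')
print('disc',redc(T,365,229)[0],redc(S,319,223,9)[0])
o=np.hstack([cv2.resize(T[180:280,280:410],None,fx=3,fy=3,interpolation=2),cv2.resize(S[170:270,240:370],None,fx=3,fy=3,interpolation=2)]);cv2.imwrite('pics/c4.png',o[:,:,::-1])
E
```

```text
7.7 [0.51049844 0.04558007 0.06376837] [ 1.79988843e+02 -1.44076070e-02  9.64314373e+01] [-0.27373603  2.5578962  -5.907616  ]Traceback (most recent call last):
  File "<stdin>", line 4, in <module>
  File "h.py", line 28, in redc
    n,l,s,c=cv2.connectedComponentsWithStats(m.astype(np.uint8)); i=1+np.argmax(s[1:,4]);
                                                                      ~~~~~~~~~^^^^^^^^^
    return _wrapfunc(a, 'argmax', axis=axis, out=out, **kwds)
    return bound(*args, **kwds)
ValueError: attempt to get argmax of an empty sequence
```

Emit:
send_rows(
  plan=[
    {"offset": [0, 0, 1], "yaw": 0},
    {"offset": [0, 0, 0], "yaw": 0},
  ],
)

```text
time: 8.0
tool_pos: [0.5105, 0.0455, 0.0638]
tool_rot: [3.141, -0.0, 1.683]
contact_force: [-2.3, 2.1, 4.5]
opening: 0.034
grip_force: 45.0
```

Emit:
send_rows(
  plan=[
    {"offset": [0, 0, 0], "yaw": 0},
    {"offset": [0, 0, 0], "yaw": 0},
    {"offset": [0, 0, 0], "yaw": 0},
    {"offset": [0, 0, 0], "yaw": 0},
    {"offset": [0, 0, 0], "yaw": 0},
    {"offset": [0, 0, 0], "yaw": 0},
    {"offset": [0, 0, -10], "yaw": 0},
    {"offset": [0, 0, -25], "yaw": 0},
    {"offset": [0, 0, -30], "yaw": 0},
    {"offset": [0, 0, -30], "yaw": 0},
    {"offset": [0, 0, -26], "yaw": 0},
    {"offset": [20, 0, 0], "yaw": 0},
    {"offset": [30, 0, 0], "yaw": 0},
    {"offset": [30, 0, 0], "yaw": 0},
    {"offset": [30, 0, 0], "yaw": 0},
    {"offset": [13, 0, 0], "yaw": 0},
    {"offset": [0, 0, 0], "yaw": 0},
  ],
  hand=0,
)

```text
time: 9.7
tool_pos: [0.4965, 0.1687, 0.1842]
tool_rot: [3.141, -0.0, 1.685]
contact_force: [-0.2, -0.6, -0.0]
opening: 0.0921
grip_force: 0.0
```

```bash
python3 - <<'E'
from h import *
s=status.observe();print(s['time'],s['tool_pos'],np.degrees(s['tool_rot']),s['contact_force'])
T=save('top','t4.png');S=save('side','s4.png')
print(proj('top',[.518,-.024,.08]),proj('side',[.518,-.024,.08]))
o=np.hstack([cv2.resize(T[180:280,260:390],None,fx=3,fy=3,interpolation=2),cv2.resize(S[170:270,240:370],None,fx=3,fy=3,interpolation=2)]);cv2.imwrite('pics/c4.png',o[:,:,::-1])
E
```

```text
9.7 [0.49647754 0.16870919 0.18420543] [ 1.79963766e+02 -5.84821330e-03  9.65662211e+01] [-0.22845246 -0.62595109 -0.03550397]
[365.12164948 229.44486959] [317.99665693 221.98782262]
```

View pics/c4.png

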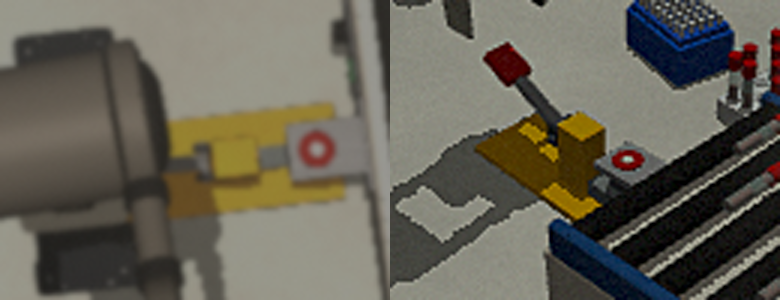

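```bash
python3 - <<'E'
from h import *
T=cv2.imread('pics/t4.png')[:,:,::-1]
L=atz('top',redc(T,365,229)[0],.08)[:2]; u=np.array([np.cos(np.radians(-83.6)),np.sin(np.radians(-83.6))]); n=np.array([-u[1],u[0]])
f=lambda x,y,z:atz('top',(260+x/3,180+y/3),z)[:2]-L
for nm,q in(('block c -70,0',f(235,160,.085)),('plate FL 30,45',f(333,103,.01)),('plate FR 30,-45',f(347,196,.01)),('plate side L y=45',f(200,115,.01)),('side R -45',f(200,214,.01))):
    print(nm,(q@u*1000).round(1),(q@n*1000).round(1))
E
```

```text
block c -70,0 -70.9 -3.0
plate FL 30,45 29.1 43.8
plate FR 30,-45 31.0 -42.6
plate side L y=45 -94.8 46.2
side R -45 -104.9 -44.1
```

Emit:
send_rows(
  plan=[
    {"offset": [0, 0, 0], "yaw": 0},
    {"offset": [0, 0, 0], "yaw": 0},
    {"offset": [0, 0, 0], "yaw": 0},
    {"offset": [0, 0, 0], "yaw": 0},
    {"offset": [0, 0, 0], "yaw": 0},
    {"offset": [0, 0, 0], "yaw": 0},
    {"offset": [0, 0, 0], "yaw": 0},
    {"offset": [0, 0, 0], "yaw": 0},
    {"offset": [0, 0, 0], "yaw": 0},
    {"offset": [0, 0, 0], "yaw": 0},
    {"offset": [0, 0, 10], "yaw": 0},
    {"offset": [0, 0, 15], "yaw": 0},
    {"offset": [0, 0, 12], "yaw": 0},
    {"offset": [0, 0, 8], "yaw": 0},
    {"offset": [0, 0, 6], "yaw": 0},
    {"offset": [0, 0, 6], "yaw": 0},
    {"offset": [0, 0, 6], "yaw": 0},
    {"offset": [0, 0, 0], "yaw": 0},
  ],
  hand=1,
  squeeze=20,
)

```text
time: 11.6
tool_pos: [0.4972, 0.1679, 0.1208]
tool_rot: [3.14, -0.001, 1.683]
contact_force: [-0.0, 0.2, 7.3]
opening: 0.0006
grip_force: 3.4
```

Emit:
send_rows(
  plan=[
    {"offset": [0, 0, 6], "yaw": 0},
    {"offset": [0, 0, 6], "yaw": 0},
    {"offset": [0, 0, 6], "yaw": 0},
    {"offset": [0, 0, 6], "yaw": 0},
    {"offset": [0, 0, 5], "yaw": 0},
    {"offset": [0, 0, 3], "yaw": 0},
    {"offset": [0, 0, 0], "yaw": 0},
    {"offset": [0, 0, 0], "yaw": 0},
  ],
)

```text
time: 12.4
tool_pos: [0.4977, 0.169, 0.0899]
tool_rot: [3.138, -0.002, 1.683]
contact_force: [-1.7, 7.9, 8.4]
opening: 0.0004
grip_force: 4.4
```

```bash
cat > chk.py <<'E'
from h import *
import sys
k=sys.argv[1]
s=status.observe();print(s['time'],s['tool_pos'],np.degrees(s['tool_rot']),s['contact_force'])
T=save('top','t%s.png'%k);S=save('side','s%s.png'%k)
d=redc(T,365,229)[0];e=redc(S,319,221,9)[0]; print('disc',d,e,tri(d,e),'level expect',proj('side',[.518,-.024,.098]),'sag',proj('side',[.518,-.024,.08]))
o=np.hstack([cv2.resize(T[180:280,260:390],None,fx=3,fy=3,interpolation=2),cv2.resize(S[170:270,240:370],None,fx=3,fy=3,interpolation=2)]);cv2.imwrite('pics/c%s.png'%k,o[:,:,::-1])
E
python3 chk.py 5
```

```text
12.4 [0.49769123 0.16903332 0.08991092] [ 1.79793436e+02 -1.32579065e-01  9.64047402e+01] [-1.73547504  7.85529578  8.35975391]
disc [367.44444444 228.52525253] [319.9245283 219.       ] (array([ 0.52015071, -0.02914542,  0.093379  ]), np.float64(0.00173741949760721)) level expect [318.01591471 217.23193304] sag [317.99665693 221.98782262]
```

View pics/c5.png

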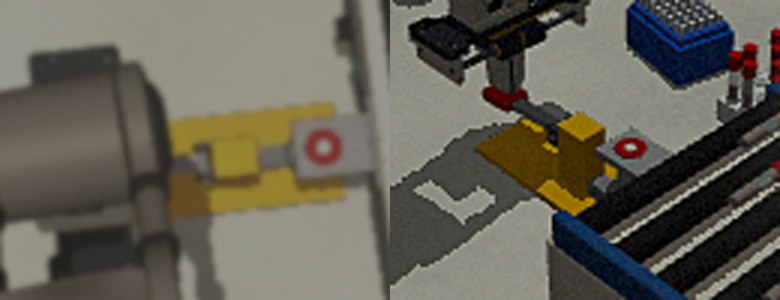

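The jack hasn't moved (block still at crop px (235,160)). The disc has risen about 17 mm, so the mixer is level, and the fingers sit on the red pad. I'll press slightly further and ease the sideways load, then let the handle up.

Emit:
send_rows(
  plan=[
    {"offset": [2, 0, 1], "yaw": 0},
    {"offset": [1, 0, 1], "yaw": 0},
    {"offset": [0, 0, 0], "yaw": 0},
    {"offset": [0, 0, 0], "yaw": 0},
    {"offset": [0, 0, 0], "yaw": 0},
  ],
)

```text
time: 13.0
tool_pos: [0.4976, 0.1699, 0.088]
tool_rot: [3.138, 0.001, 1.683]
contact_force: [0.2, -2.7, 9.3]
opening: 0.0004
grip_force: 4.6
```

Emit:
send_rows(
  plan=[
    {"offset": [-1, 0, -5], "yaw": 0},
    {"offset": [-1, 0, -6], "yaw": 0},
    {"offset": [-1, 0, -7], "yaw": 0},
    {"offset": [0, 0, -7], "yaw": 0},
    {"offset": [0, 0, -7], "yaw": 0},
    {"offset": [0, 0, -7], "yaw": 0},
    {"offset": [0, 0, -7], "yaw": 0},
    {"offset": [0, 0, -7], "yaw": 0},
    {"offset": [0, 0, -7], "yaw": 0},
    {"offset": [0, 0, -10], "yaw": 0},
    {"offset": [0, 0, -10], "yaw": 0},
    {"offset": [0, 0, 0], "yaw": 0},
    {"offset": [0, 0, 0], "yaw": 0},
    {"offset": [0, 0, 0], "yaw": 0},
    {"offset": [0, 0, 0], "yaw": 0},
  ],
)

```text
time: 14.5
tool_pos: [0.4965, 0.1675, 0.1663]
tool_rot: [-3.141, -0.0, 1.683]
contact_force: [-0.4, -0.5, 0.2]
opening: 0.0004
grip_force: 0.0
```

```bash
python3 chk.py 6
```

```text
14.5 [0.49645928 0.16746191 0.16628477] [-1.79949456e+02 -1.14257901e-03  9.64169720e+01] [-0.41815112 -0.53406913  0.20819451]
disc [365.11340206 229.31958763] [318.76923077 222.88461538] (array([ 0.51929352, -0.02480325,  0.07630691]), np.float64(0.00165022987357529)) level expect [318.01591471 217.23193304] sag [317.99665693 221.98782262]
```

View pics/c6.png

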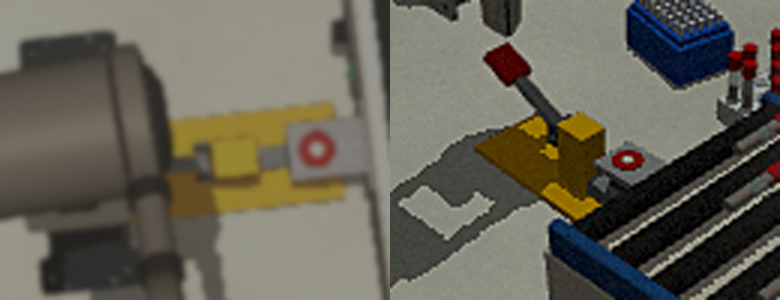

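The handle is back up, the mixer has sagged back (disc at its start pixels) and the jack hasn't moved. Now the second press, which I'll hold.

Emit:
send_rows(
  plan=[
    {"offset": [0, 0, 10], "yaw": 0},
    {"offset": [0, 0, 10], "yaw": 0},
    {"offset": [0, 0, 8], "yaw": 0},
    {"offset": [0, 0, 6], "yaw": 0},
    {"offset": [0, 0, 6], "yaw": 0},
    {"offset": [0, 0, 6], "yaw": 0},
    {"offset": [0, 0, 6], "yaw": 0},
    {"offset": [0, 0, 6], "yaw": 0},
    {"offset": [1, 0, 6], "yaw": 0},
    {"offset": [1, 0, 6], "yaw": 0},
    {"offset": [1, 0, 5], "yaw": 0},
    {"offset": [0, 0, 3], "yaw": 0},
    {"offset": [0, 0, 1], "yaw": 0},
    {"offset": [0, 0, 0], "yaw": 0},
    {"offset": [0, 0, 0], "yaw": 0},
    {"offset": [0, 0, 0], "yaw": 0},
  ],
)

```text
time: 16.2
tool_pos: [0.4971, 0.1709, 0.0886]
tool_rot: [3.139, -0.001, 1.683]
contact_force: [-0.9, 2.0, 8.9]
opening: 0.0005
grip_force: 4.5
```

Emit:
send_rows(
  plan=[
    {"offset": [1, 0, 1], "yaw": 0},
    {"offset": [0, 0, 1], "yaw": 0},
    {"offset": [0, 0, 0], "yaw": 0},
    {"offset": [0, 0, 0], "yaw": 0},
    {"offset": [0, 0, 0], "yaw": 0},
  ],
)

```text
time: 16.7
tool_pos: [0.4971, 0.1713, 0.0868]
tool_rot: [3.139, 0.0, 1.683]
contact_force: [-1.5, -1.3, 9.2]
opening: 0.0006
grip_force: 5.0
```

```bash
python3 chk.py 7
```

```text
16.7 [0.49708219 0.17126604 0.08676979] [1.79861533e+02 2.62842989e-02 9.64319428e+01] [-1.45939646 -1.34434972  9.22436065]
disc [367.53 228.53] [319.76923077 218.34615385] (array([ 0.51982815, -0.02901562,  0.09593432]), np.float64(0.0014512980463821342)) level expect [318.01591471 217.23193304] sag [317.99665693 221.98782262]
```

View pics/c7.png

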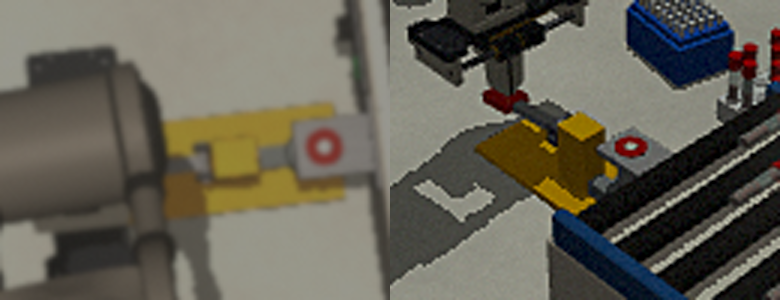

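Emit:
send_rows(
  plan=[
    {"offset": [0, 0, 0], "yaw": 0},
    {"offset": [0, 0, 0], "yaw": 0},
    {"offset": [0, 0, 0], "yaw": 0},
    {"offset": [0, 0, 0], "yaw": 0},
    {"offset": [0, 0, 0], "yaw": 0},
  ],
)

```text
time: 17.3
tool_pos: [0.4971, 0.1713, 0.0868]
tool_rot: [3.139, 0.0, 1.683]
contact_force: [-0.9, -1.2, 9.9]
opening: 0.0007
grip_force: 5.0
```

```bash
python3 -c "
from cell import *
s=status.observe();print(s['tool_pos'],s['contact_force']);print(ticket.hand_in())"
```

```text
[0.4970821  0.17126807 0.08676097] [-0.91249218 -1.2013689   9.86548016]
the job is handed in; nothing more can be done
None
```

I handed the job in at about 17 s, with the jack under the lug, the trial stroke done, and the handle held down so the mixer sits about level; the hand-in returned no verdict.

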